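# Set out the straws, shut the napkins

### The job

Three wooden boxes with push-latch lids stand on the counter: for the evening, the wide napkin box, which was left ajar, is to be shut and latched, and the narrow straw box is to be opened: push its lid in and let it spring ajar. Leave the middle-sized coaster box shut.

Things in the scene. Friction and masses are not known exactly. Their poses are not given: they have to be found in the camera images.
- wide_lid (a joint): Lid of the widest box (brown wood, 170 mm wide, 150 deep, 90 tall, fixed, front to the robot, yaw within 9 degrees); starts ajar. Hinged at the back, lies between the 8 mm side walls. Angle in rad: 0 latched and flush, 0.30 sprung ajar (front edge 40 mm up), -0.09 pushed in to the stop. From ajar, push it down past flush to the stop and let go: it latches at 0.
- wide_press (a point): Centre of the 22 mm steel press mark on top of the wide box's lid, midway across, 105 mm in front of the hinge and 32 mm behind the front edge. Height over the counter: 90 mm shut, about 121 mm ajar, about 81 mm at the stop. Pushing straight down here takes about 1 N while ajar and 3 N near the stop (5 N if quick), where it turns rigid.
- narrow_lid (a joint): Lid of the narrowest box (80 mm wide, lid 60 mm wide, else like the wide one); starts latched, flush. Values as for wide_lid. From shut, push it in to the stop, then let go: its spring lifts it to 0.30. On any lid a push that stops short of about -0.075 may change nothing, and each full push and release changes it over.
- narrow_press (a point): Centre of the 22 mm steel press mark on top of the narrow box's lid, midway across, 105 mm in front of the hinge and 32 mm behind the front edge. Height over the counter: 90 mm shut, about 121 mm ajar, about 81 mm at the stop. Pushing straight down here takes about 3 N (5 N if quick) down to the stop, where it turns rigid.
- middle_lid (a joint): Lid of the middle-sized box (120 mm wide, else like the wide one); starts latched, flush, and stays so. Values as for wide_lid. The three boxes and a stack of clear cups stand side by side in a row, in any order, centres about 0.2 m apart.
Things that resemble listed ones, but are neither listed nor needed, are in the scene too. What is shaped like the part that bears narrow_lid but black is not meant.

How it is judged:
At the end, for the whole second after the job is handed in: the wide box's lid is latched within 0.04 rad of flush, the narrow box's lid stands ajar by more than 0.2 rad, and the middle-sized box's lid is latched within 0.04 rad of flush (value of joint wide_lid between -0.04 and 0.04 rad and value of joint narrow_lid above 0.2 rad and value of joint middle_lid between -0.04 and 0.04 rad); the robot touches nothing.
It fails at once if the middle-sized box's lid springs open (value of joint middle_lid above 0.06 rad).
It also fails if it takes over 40 s, if anything falls off the work surface, if the arm or the gripper's body presses on something with over 40 N, if the wrist force passes 120 N, or if a joint passes its speed limit or range.

### The arm

A 7-joint arm with a two-finger parallel gripper is mounted at the origin on a cart in front of the work surface, level with it; the furniture and walls round the work are solid. World frame = base frame: x ahead of the robot, y to its left, z up, the work surface at z = 0. Lengths are in m, angles in rad, forces in N, time in s.
With the tool pointing down it reaches from about 0.35 to 0.9 m from the base axis. Payload 8.1 kg.
Tool frame: the origin (TCP) lies midway between the tips of the shut fingers; the grasp point (between the pads) lies 19 mm behind it; z points along the fingers, y is the direction in which the jaws open and shut (so a half turn about z gives the same grasp; the last joint's range is limited). The gripper opens to 92 mm and grips with 3 to 60 N. Pads are 19 mm wide; open, the fingers measure 130 mm over their backs; the gripper's body (75 mm by 190 mm) begins 47 mm behind the grasp point.
Start: joints at [1.144, 0.434, 0.025, 1.573, -0.012, 1.134, -0.075], TCP at [0.199, -0.593, 0.227] pointing down, gripper open.
Joint ranges: [-2.62, 2.62], [-0.44, 2.09], [-1.27, 1.32], [0.08, 2.57], [-1.32, 4.46], [0.12, 2], [-2.74, 2.74]. Speed limits (rad/s): [2.22, 2.22, 3.01, 3.01, 3.14, 3.14, 3.14].

### API

Orientations are given as a rotation vector (axis times angle).
In Python, from cell import monitor, get_image, get_calibration, workorder, look_for, masks_of gives the robot as it stands.
- The arm moves only by the shell command python3 -m crank 'ROWS' [FORCE]. ROWS is JSON, a list of rows, each a list of 3 entries, a list of its own where there are three numbers: the shift along the tool's x, y, z in cm, then the turn about the tool's z in degrees, then the closure in counts, from 0 (fully open) to 255 (shut). A call has 1 to 5 rows; each row shifts and turns the commanded pose from where the row before left it, along the tool's axes as they then stand; what a row does not reach is not made up. A row lasts 1/10 s, in which the tool goes at most 50 mm and 8.59 degrees, less where a joint would pass 70% of its speed; a pose out of reach is approached as far as the arm can. A call with a gripper value outside its range is refused whole. The fingers move at their own pace and stop on an object; FORCE is the grip in N (left out, the last holds). Time passes only in rows, so rows that do not move let the fingers close. It gives the time, the measured TCP pose, the force and the opening at its end, in the units of the state.
- monitor.observe(): the state, without advancing time (a new reading comes with each control period).
- get_image(name): name is "scene" or "top"; returns (picture, depth): 384x512x3 uint8, red, green, blue; 384x512 float32, m along the optical axis (not along the pixel's ray), 0 where there is no reading.
- get_calibration(name): a dict with "fx", "fy", "cx", "cy" (pixels), "R" (3x3) and "t" (3): a world point X has camera coordinates R X + t. Camera axes: x right, y down, z forward; pixel columns grow to the right and rows downward; lengths in m; the calibration is good to about 2 mm. A picture is of the moment at which its call begins. get_calibration takes no time and is no camera call.
- workorder.sign_off(): hands the job in, once; it reports no verdict.
Trained networks look in the newest picture that a camera, given by its name, has taken for a name from the list of things; names that differ only in an ending like _2 or _b are one class to them, and where a whole thing is asked for, a point or a joint stands for the part that bears it (a point fixed in the world has none). Each returns a list of dicts, best first, with "score" (0 to 1); they miss things now and then, are a little off and sometimes report something else, mostly with a low value. They report only what shows in the picture. A call takes as long as a camera call. They do not tell look-alikes from the thing itself.
- look_for(label, camera): "location" ([x, y, z] in m, in world coordinates, good to about 4 mm: the middle of the surface that is visible of it).
- masks_of(label, camera): "region" (384x512 bool, what is visible of it).
The state is a dict: "clock": time; "joints": joint angles; "dq": joint speeds; "joint_efforts": joint torques, N m; "position": TCP position; "ee_rot": TCP orientation; "force": force on the tool from outside, world axes, zero at the start; "ft_torque": the same for the moment, N m; "width": opening from 0.0 (shut) to 1.0 (fully open).
Only numpy, scipy, OpenCV 4.12 (cv2) and the standard library are available. Lean on these libraries where they do the work, as an engineer would, in place of code of your own. Each camera call takes 0.05 s, during which the arm holds its last target.

## Working session

There is one attempt and no reset: what is moved stays moved. The work goes in short steps, Python scripts to look and compute and a shell command to move; the robot and the scene stay as the last step left them, time stands still between calls to the robot, and variables do not carry over. Pictures are saved under pics/ and viewed, and the job is handed in when it is done.

```bash
mkdir -p pics; ls; python3 - <<'E'
from cell import *
import cv2,numpy as np
s=monitor.observe(); print({k:np.round(v,3).tolist() for k,v in s.items()})
for n in("scene","top"):
    im,d=get_image(n); cv2.imwrite(f"pics/{n}0.png",im[:,:,::-1]); np.save(f"pics/{n}0.npy",d)
    c=get_calibration(n); print(n,{k:np.round(v,3).tolist() for k,v in c.items()})
    for l in("wide_press","narrow_press","wide_lid","narrow_lid","middle_lid"):
        print(l,[(round(float(r["score"]),2),np.round(r["location"],3).tolist()) for r in look_for(l,n)])
E
```

```text
pics
{'clock': 0.0, 'joints': [1.144, 0.435, 0.025, 1.574, -0.012, 1.134, -0.075], 'dq': [0.001, 0.001, -0.001, 0.0, 0.0, -0.001, 0.001], 'joint_efforts': [0.001, -66.785, 0.986, -31.446, -0.06, 0.043, 0.0], 'position': [0.199, -0.592, 0.226], 'ee_rot': [-3.099, -0.506, 0.001], 'force': [0.648, 0.046, 0.277], 'ft_torque': [0.054, -0.003, 0.033], 'width': 0.998}
scene {'fx': 347.252, 'fy': 347.252, 'cx': 250.913, 'cy': 187.767, 'R': [[-0.623, -0.782, 0.018], [-0.469, 0.356, -0.808], [0.626, -0.512, -0.589]], 't': [0.448, 0.235, 1.263]}
wide_press [(0.83, [0.501, -0.32, 0.114])]
narrow_press [(0.84, [0.456, 0.346, 0.094]), (0.55, [0.442, 0.711, 0.092]), (0.22, [0.497, -0.32, 0.115])]
wide_lid [(0.63, [0.497, -0.32, 0.114])]
narrow_lid [(0.86, [0.455, 0.345, 0.089]), (0.67, [0.439, 0.71, 0.091])]
middle_lid [(0.78, [0.503, -0.096, 0.09]), (0.29, [0.457, 0.348, 0.094])]
top {'fx': 431.505, 'fy': 431.505, 'cx': 262.467, 'cy': 199.259, 'R': [[0.004, -1.0, -0.02], [-0.999, -0.003, -0.041], [0.041, 0.021, -0.999]], 't': [0.195, 0.49, 1.596]}
wide_press [(0.75, [0.512, -0.325, 0.116])]
narrow_press [(0.95, [0.463, 0.339, 0.093]), (0.67, [0.448, 0.704, 0.088])]
wide_lid [(0.63, [0.51, -0.328, 0.109])]
narrow_lid [(0.67, [0.448, 0.709, 0.092]), (0.58, [0.468, 0.34, 0.086])]
middle_lid [(0.86, [0.507, -0.099, 0.091]), (0.46, [0.509, -0.328, 0.113])]
```

View pics/scene0.png

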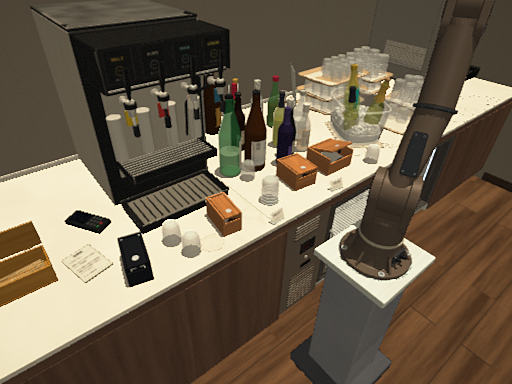

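View pics/top0.png

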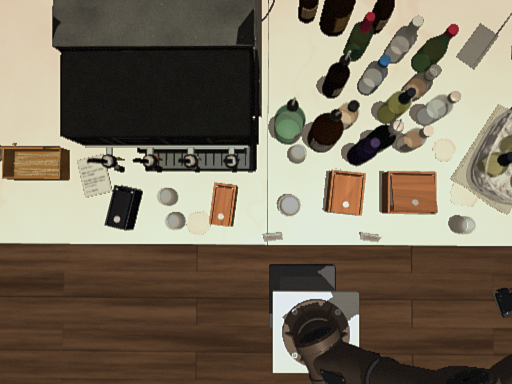

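```bash
cat > h.py <<'E'
import cv2,numpy as np
from cell import *
def world(n,d,u,v,dep=None):
    c=get_calibration(n); z=d[v,u] if dep is None else dep
    p=np.array([(u-c["cx"])/c["fx"]*z,(v-c["cy"])/c["fy"]*z,z]); return c["R"].T@(p-c["t"])
def cloud(n,d):
    c=get_calibration(n); v,u=np.mgrid[:384,:512]
    p=np.stack([(u-c["cx"])/c["fx"]*d,(v-c["cy"])/c["fy"]*d,d],-1); return (p-c["t"])@c["R"]
def ray(n,u,v,h):
    c=get_calibration(n); o=-c["R"].T@c["t"]; r=c["R"].T@np.array([(u-c["cx"])/c["fx"],(v-c["cy"])/c["fy"],1]); return o+r*(h-o[2])/r[2]
E
python3 - <<'E'
from h import *
for n in("top","scene"):
    im=cv2.imread(f"pics/{n}0.png"); d=np.load(f"pics/{n}0.npy"); P=cloud(n,d)
    b=((330,160,450,250),(150,160,250,250)) if n=="top" else ((270,130,360,200),(190,180,260,245))
    t=[cv2.resize(im[y0:y1,x0:x1],(390,390*(y1-y0)//(x1-x0)),interpolation=cv2.INTER_CUBIC) for x0,y0,x1,y1 in b]
    H=max(a.shape[0] for a in t); t=[cv2.copyMakeBorder(a,0,H-a.shape[0],0,0,0) for a in t]
    cv2.imwrite(f"pics/{n}_zoom.png",np.hstack(t))
    for l in("wide_press","narrow_press","wide_lid","narrow_lid","middle_lid"):
        for r in masks_of(l,n)[:2]:
            m=r["region"]; q=P[m&(d>0)]; v,u=np.nonzero(m)
            print(n,l,round(float(r["score"]),2),m.sum(),"px",u.mean().round(1),v.mean().round(1),"med",np.median(q,0).round(3),"min",q.min(0).round(3),"max",q.max(0).round(3))
    # top height map of workspace near boxes
    if n=="top":
        for x0 in np.arange(.3,.75,.05):
            row=[]
            for y0 in np.arange(.6,-.6,-.05):
                k=(d>0)&(abs(P[...,0]-x0-.025)<.025)&(abs(P[...,1]-y0+.025)<.025)
                row.append(int(100*P[k][:,2].max()) if k.any() else -9)
            print(round(x0,2),row)
E
```

```text
top wide_press 0.76 1594 px 413.4 193.1 med [ 0.509 -0.33   0.11 ] min [ 0.443 -0.406  0.027] max [ 0.58  -0.254  0.136]
top narrow_press 0.95 662 px 222.0 206.3 med [0.462 0.339 0.09 ] min [ 0.389  0.304 -0.003] max [0.535 0.377 0.101]
top narrow_press 0.8 639 px 119.4 209.6 med [0.446 0.706 0.09 ] min [0.382 0.665 0.078] max [0.518 0.75  0.1  ]
top wide_lid 0.74 1613 px 413.5 193.4 med [ 0.508 -0.33   0.11 ] min [ 0.443 -0.452 -0.001] max [ 0.574 -0.254  0.136]
top narrow_lid 0.81 632 px 119.3 209.4 med [0.45  0.706 0.09 ] min [0.378 0.665 0.08 ] max [0.518 0.748 0.1  ]
top narrow_lid 0.75 639 px 222.1 206.5 med [0.46  0.339 0.09 ] min [0.391 0.304 0.01 ] max [0.53  0.375 0.101]
top middle_lid 0.89 1071 px 346.4 194.2 med [ 0.506 -0.1    0.09 ] min [ 0.435 -0.157  0.078] max [ 0.574 -0.046  0.102]
0.3 [0, 0, 0, 0, 1, 0, 0, 0, 2, 2, 0, 1, 0, 1, 0, 2, 3, 0, 0, 0, 0, 0, 0, 0]
0.35 [0, 9, 9, 1, 9, 9, 0, 0, 4, 4, 0, 0, 1, 0, 0, 4, 4, 1, 0, 0, 0, 6, 9, 8]
0.4 [1, 9, 9, 1, 9, 9, 1, 0, 0, 11, 11, 0, 9, 9, 9, 9, 9, 13, 13, 13, 12, 6, 9, 8]
0.45 [9, 9, 0, 0, 9, 9, 9, 0, 1, 11, 11, 0, 9, 9, 9
[... 733 characters left out ...]
95]
scene narrow_press 0.97 599 px 132.7 251.7 med [0.443 0.71  0.09 ] min [0.38  0.668 0.015] max [0.527 0.75  0.095]
scene narrow_press 0.71 344 px 223.7 206.1 med [0.456 0.343 0.09 ] min [0.391 0.305 0.082] max [0.53  0.377 0.095]
scene wide_lid 0.77 341 px 330.6 145.4 med [ 0.506 -0.324  0.111] min [ 0.445 -0.565 -0.001] max [ 0.663 -0.247  0.133]
scene narrow_lid 0.84 638 px 132.9 251.5 med [0.445 0.709 0.089] min [0.38  0.66  0.009] max [0.532 0.751 0.095]
scene narrow_lid 0.76 412 px 224.1 206.9 med [0.452 0.343 0.09 ] min [0.391 0.305 0.015] max [0.533 0.38  0.095]
scene middle_lid 0.6 405 px 298.3 164.2 med [ 0.499 -0.098  0.09 ] min [ 0.435 -0.16   0.032] max [ 0.586 -0.043  0.095]
```

```bash
sleep 1
```

```text
(no output)
```

View pics/top_zoom.png

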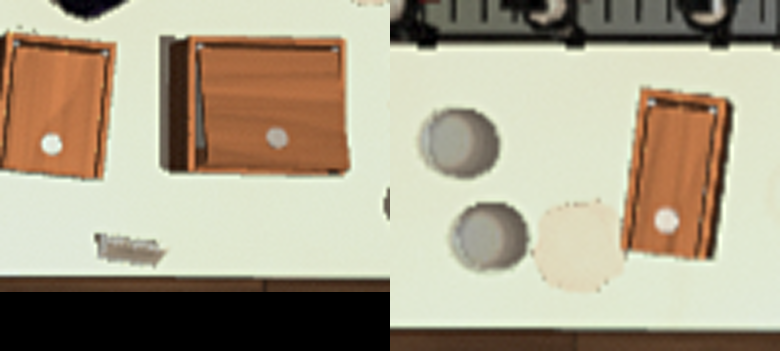

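View pics/scene_zoom.png

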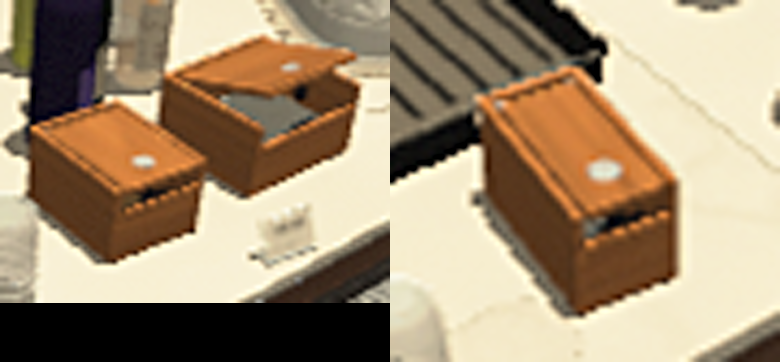

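```bash
python3 - <<'E'
from h import *
from scipy.spatial.transform import Rotation as Ro
M={}
for n,g in(("top",{"wide":(415,202),"narrow":(221,217)}),("scene",{"wide":(337,145),"narrow":(228,210)})):
    im=cv2.imread(f"pics/{n}0.png").astype(float); d=np.load(f"pics/{n}0.npy")
    for k,(u,v) in g.items():
        w=im[v-5:v+6,u-5:u+6]; wt=np.clip(w[...,0]-110,0,None); vv,uu=np.mgrid[v-5:v+6,u-5:u+6]
        lab=cv2.connectedComponents((wt>0).astype(np.uint8))[1]; wt=wt*(lab==lab[5,5])
        uc,vc=(wt*uu).sum()/wt.sum(),(wt*vv).sum()/wt.sum()
        h=.121 if k=="wide" else .09
        print(n,k,uc.round(2),vc.round(2),(wt>0).sum(),ray(n,uc,vc,h).round(4),world(n,d,round(uc),round(vc)).round(3))
P=cloud("top",np.load("pics/top0.npy"));q=P[(P[...,1]>.15)&(P[...,1]<.6)&(P[...,2]>.15)&(P[...,0]<.6)]
print("machine min x",q.min(0))
d=np.load("pics/scene0.npy");P=cloud("scene",d);q=P[(d>0)&(P[...,1]>.2)&(P[...,1]<.5)&(P[...,2]>.11)&(P[...,0]<.58)&(P[...,0]>.3)]
for lo in np.arange(.1,.7,.05):
    r=q[(q[:,2]>lo)&(q[:,2]<=lo+.05)]
    if len(r):print(round(lo,2),r[:,0].min().round(3),r[:,1].min().round(3),r[:,1].max().round(3))
print(Ro.from_rotvec(monitor.observe()["ee_rot"]).as_matrix().round(3))
E
```

```text
top wide 414.75 201.95 28 [ 0.4773 -0.3302  0.121 ] [ 0.477 -0.331  0.12 ]
top narrow 220.38 216.07 36 [0.4259 0.3447 0.09  ] [0.426 0.346 0.089]
scene wide 336.46 145.0 6 [ 0.4785 -0.3287  0.121 ] [ 0.478 -0.325  0.123]
scene narrow 228.03 210.15 21 [0.4274 0.3439 0.09  ] [0.428 0.344 0.091]
machine min x [0.42366222 0.16424753 0.42049201]
0.4 0.545 0.261 0.489
0.45 0.546 0.252 0.496
0.5 0.547 0.253 0.498
0.55 0.55 0.259 0.49
0.6 0.548 0.259 0.489
[[ 0.948  0.318  0.   ]
 [ 0.318 -0.948 -0.   ]
 [ 0.     0.    -1.   ]]
```

```bash
python3 -m crank '[[[1.0,-3.0,0],0,255],[[1.39,-4.15,0],0,255],[[1.39,-4.15,0],0,255],[[1.39,-4.15,0],0,255],[[1.39,-4.15,0],0,255]]' 20; python3 -m crank '[[[1.39,-4.15,0],0,255],[[0.4,-1.15,0],0,255],[[0,0,0],6.5,255],[[0,0,0],6,255],[[0,0,0],6,255]]'; python3 -c "
from h import *
from scipy.spatial.transform import Rotation as Ro
s=monitor.observe();print(s);print(Ro.from_rotvec(s['ee_rot']).as_matrix().round(3))"
```

```text
clock: 1.6
position: [0.1986, -0.3842, 0.2267]
ee_rot: [3.1, 0.506, 0.0]
force: [0.9, 0.9, 0.9]
width: 0.613
clock: 2.1
position: [0.199, -0.3305, 0.2271]
ee_rot: [3.141, -0.006, 0.001]
force: [0.2, 0.1, -0.6]
width: 0.178
{'clock': 2.1, 'joints': array([ 0.95891742,  0.04421167, -0.071419  ,  2.09898795,  0.00393979,
        0.99738643, -0.68897093]), 'dq': array([-3.26811228e-02,  4.52641757e-03,  3.86206208e-02, -1.42226426e-03,
       -1.87416596e-03, -6.34280179e-04, -1.03759116e+00]), 'joint_efforts': array([ 1.70086781e-01, -3.33500147e+01, -2.28401273e-01, -2.91788203e+01,
       -5.97412116e-02, -1.72903610e-02,  2.18357876e+00]), 'position': array([ 0.19897399, -0.33051384,  0.22707554]), 'ee_rot': array([ 3.14061942e+00, -5.66702666e-03,  9.25974771e-04]), 'force': array([ 0.24879086,  0.13163714, -0.59586932]), 'ft_torque': array([-0.01161057,  0.01922582,  0.0199739 ]), 'width': 0.17751905932331924}
[[ 1.    -0.004  0.001]
 [-0.004 -1.    -0.001]
 [ 0.001  0.001 -1.   ]]
```

```bash
python3 -m crank '[[[3,0,0],0,255],[[4.5,0,0],0,255],[[4.5,0,0],0,255],[[4.5,0,0],0,255],[[4.5,0,0],0,255]]'; python3 -m crank '[[[4.5,0,0],0,255],[[2.2,0,0],0,255],[[0,0,0],0,255],[[0,0,0],0,255]]'; python3 - <<'E'
from h import *
im,d=get_image("scene"); cv2.imwrite("pics/s1.png",im[:,:,::-1])
E
```

```text
clock: 2.6
position: [0.4108, -0.3303, 0.2268]
ee_rot: [3.141, 0.0, 0.001]
force: [0.5, -1.3, 0.8]
width: 0.007
clock: 3.0
position: [0.4757, -0.33, 0.2262]
ee_rot: [-3.141, -0.001, 0.001]
force: [0.0, 0.1, 0.7]
width: 0.003
```

View pics/s1.png

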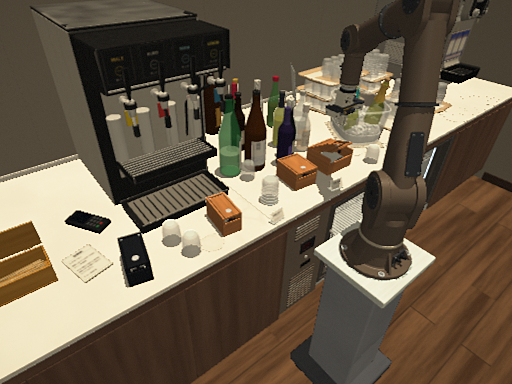

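The picture shows the gripper, at about (347,105), above the wide box's lid at (330,150), clear of the bowl and the bottles. I'll press down now.

```bash
python3 -m crank '[[[0,0,3],0,255],[[0,0,4],0,255],[[0,0,2.5],0,255],[[0,0,0],0,255]]'; python3 -m crank '[[[0,0,1],0,255],[[0,0,1],0,255],[[0,0,1],0,255],[[0,0,0.7],0,255],[[0,0,0.5],0,255]]'
```

```text
clock: 3.45
position: [0.4723, -0.3293, 0.1288]
ee_rot: [-3.139, 0.001, 0.009]
force: [-1.1, 0.3, -0.6]
width: 0.006
clock: 3.95
position: [0.4755, -0.33, 0.0894]
ee_rot: [3.141, 0.001, -0.0]
force: [-2.3, -1.0, 4.5]
width: 0.003
```

```bash
python3 -m crank '[[[0,0,0.4],0,255],[[0,0,0.3],0,255],[[0,0,0.2],0,255],[[0,0,0],0,255]]'
```

```text
clock: 4.35
position: [0.4759, -0.33, 0.0816]
ee_rot: [3.141, 0.001, 0.0]
force: [-5.7, -0.0, 11.5]
width: 0.006
```

```bash
python3 -m crank '[[[0,0,0.1],0,255],[[0,0,0],0,255]]'; python3 -c "
from cell import monitor;print(monitor.observe()['position'],monitor.observe()['force'])"
```

```text
clock: 4.55
position: [0.4759, -0.33, 0.0813]
ee_rot: [3.141, 0.001, 0.001]
force: [-7.8, 1.4, 19.3]
width: 0.001
[ 0.47587852 -0.33000954  0.08133358] [-7.84746202  1.40057179 19.33977811]
```

Rigid stop reached: the force jumped while the height stayed the same. I'll release it slowly and look.

```bash
python3 -m crank '[[[0,0,-0.5],0,255],[[0,0,-1],0,255],[[0,0,-2],0,255],[[0,0,-4.5],0,255],[[0,0,-4.5],0,255]]'; python3 -m crank '[[[0,0,-4],0,255],[[-4,0,0],0,255],[[-4,0,0],0,255],[[-4.5,0,0],0,255],[[-4.5,0,0],0,255]]';python3 - <<'E'
from h import *
print(monitor.observe()["position"],monitor.observe()["force"])
for n in("top","scene"):
    im,d=get_image(n);P=cloud(n,d); 
    if n=="scene": cv2.imwrite("pics/s2.png",cv2.resize(im[100:260,170:400,::-1],None,fx=3,fy=3,interpolation=cv2.INTER_CUBIC))
    for l in("wide_lid","middle_lid"):
        for r in masks_of(l,n)[:1]:
            m=r["region"];q=P[m&(d>0)];print(n,l,r["score"],np.median(q,0).round(3),np.percentile(q[:,2],[5,50,95]).round(3))
E
```

```text
clock: 5.05
position: [0.4756, -0.3287, 0.2058]
ee_rot: [-3.14, -0.003, 0.002]
force: [0.8, -1.5, 0.2]
width: 0.007
clock: 5.55
position: [0.3046, -0.3292, 0.245]
ee_rot: [3.142, 0.003, 0.001]
force: [-1.1, -0.9, 0.1]
width: 0.005
[ 0.30464021 -0.3292109   0.2449904 ] [-1.06731192 -0.91203106  0.14883315]
top wide_lid 0.78 [ 0.506 -0.329  0.089] [0.082 0.089 0.095]
top middle_lid 0.58 [ 0.506 -0.099  0.09 ] [0.084 0.09  0.095]
scene wide_lid 0.92 [ 0.505 -0.327  0.09 ] [0.087 0.09  0.093]
scene middle_lid 0.59 [ 0.499 -0.097  0.09 ] [0.085 0.09  0.093]
```

View pics/s2.png

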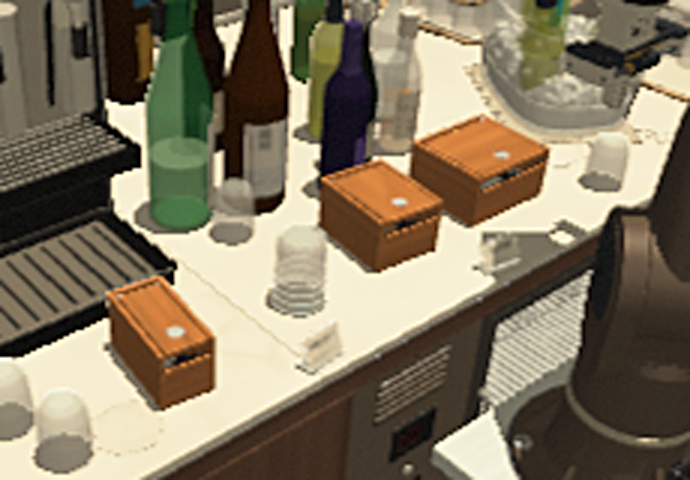

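The wide lid is now flush: 0.090 in both views, and level at (480,165) in the zoom. The middle box is unchanged. Next, over to the narrow box.

```bash
python3 -m crank '[[[2,-2,0],0,255],[[3,-3,0],0,255],[[3,-3,0],0,255],[[2,-4,0],0,255],[[2,-4,0],0,255]]'; python3 -m crank '[[[0,-4.5,0],0,255],[[0,-4.5,0],0,255],[[0,-4.5,0],0,255],[[0,-4.5,0],0,255],[[0,-4.5,0],0,255]]';  python3 -m crank '[[[0,-4.5,0],0,255],[[0,-4.5,0],0,255],[[0,-4.5,0],0,255],[[0,-4.5,0],0,255],[[0,-4.5,0],0,255]]'
```

```text
clock: 6.35
position: [0.4277, -0.1672, 0.2446]
ee_rot: [-3.141, -0.004, -0.001]
force: [0.9, -0.1, 0.6]
width: 0.003
clock: 6.85
position: [0.4258, 0.0585, 0.2449]
ee_rot: [-3.141, -0.004, -0.001]
force: [1.1, -0.1, 0.2]
width: 0.005
clock: 7.35
position: [0.4249, 0.2837, 0.2447]
ee_rot: [-3.14, -0.004, 0.001]
force: [1.7, -0.5, 0.5]
width: 0.008
```

```bash
python3 -m crank '[[[0,-4,0],0,255],[[0.1,-2,0],0,255],[[0,0,0],0,255],[[0,0,0],0,255]]'; python3 - <<'E'
from h import *
print(monitor.observe()["position"],monitor.observe()["joints"].round(2))
im,d=get_image("scene"); cv2.imwrite("pics/s3.png",im[:,:,::-1])
E
```

```text
clock: 7.75
position: [0.4258, 0.3413, 0.2442]
ee_rot: [-3.141, -0.005, 0.002]
force: [0.1, -0.5, -1.1]
width: 0.006
[0.4258069  0.34126693 0.24422708] [-0.3   0.37 -0.63  1.7   0.23  1.15 -2.56]
```

View pics/s3.png

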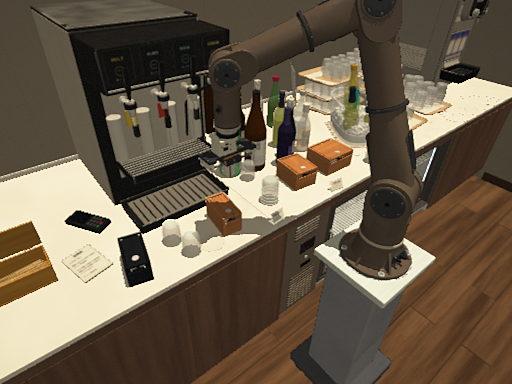

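The gripper, at about (230,155), is above the narrow box at (224,210), and the wrist is clear of the taps. Now I'll go down.

```bash
python3 -m crank '[[[0,-0.3,3],0,255],[[0,0,4],0,255],[[0,0,4],0,255],[[0,0,2.5],0,255],[[0,0,0],0,255]]'; python3 -m crank '[[[0,0,0.7],0,255],[[0,0,0.6],0,255],[[0,0,0.5],0,255],[[0,0,0.3],0,255],[[0,0,0],0,255]]'
```

```text
clock: 8.3
position: [0.4252, 0.3401, 0.1067]
ee_rot: [3.137, -0.001, -0.007]
force: [-0.3, -1.4, 0.6]
width: 0.005
clock: 8.8
position: [0.4266, 0.3435, 0.089]
ee_rot: [-3.141, -0.001, -0.001]
force: [0.4, -1.1, 2.4]
width: 0.005
```

```bash
python3 -m crank '[[[0,0,0.3],0,255],[[0,0,0.3],0,255],[[0,0,0.2],0,255],[[0,0,0.1],0,255],[[0,0,0],0,255]]'; python3 -c "
from cell import monitor;print(monitor.observe()['position'],monitor.observe()['force'])"
```

```text
clock: 9.3
position: [0.4267, 0.3436, 0.081]
ee_rot: [-3.141, -0.001, -0.002]
force: [-1.1, -4.0, 17.2]
width: 0.011
[0.42671615 0.34360438 0.08097804] [-1.1169469  -3.95624789 17.17626339]
```

```bash
python3 -m crank '[[[0,0,-0.5],0,255],[[0,0,-1],0,255],[[0,0,-2],0,255],[[0,0,-3.5],0,255],[[0,0,-4],0,255]]'; python3 -m crank '[[[0,0,-4],0,255],[[-3,3,0],0,255],[[-3,3,0],0,255],[[0,4.5,0],0,255],[[0,4.5,0],0,255]]'; python3 -m crank '[[[0,4,0],0,255],[[0,0,0],0,255],[[0,0,0],0,255]]';python3 - <<'E'
from h import *
print(monitor.observe()["position"],monitor.observe()["force"])
for n in("top","scene"):
    im,d=get_image(n);P=cloud(n,d); 
    cv2.imwrite(f"pics/{n}4.png",cv2.resize(im[100:260,170:450,::-1],None,fx=2.8,fy=2.8,interpolation=cv2.INTER_CUBIC))
    for l in("wide_lid","middle_lid","narrow_lid"):
        for r in masks_of(l,n)[:2]:
            m=r["region"];q=P[m&(d>0)];print(n,l,round(float(r["score"]),2),np.median(q,0).round(3),np.percentile(q[:,2],[5,50,95]).round(3))
E
```

```text
clock: 9.8
position: [0.4252, 0.3425, 0.1901]
ee_rot: [3.14, 0.002, -0.004]
force: [0.6, 0.4, 0.8]
width: 0.004
clock: 10.3
position: [0.3649, 0.1922, 0.2299]
ee_rot: [3.141, 0.006, 0.0]
force: [0.9, -1.1, -0.2]
width: 0.004
clock: 10.6
position: [0.3662, 0.1525, 0.23]
ee_rot: [3.141, -0.002, 0.0]
force: [-0.0, 0.5, 0.3]
width: 0.005
[0.36624691 0.15254064 0.22999471] [-0.01788561  0.52987879  0.34909492]
top wide_lid 0.57 [ 0.506 -0.328  0.089] [0.084 0.089 0.095]
top middle_lid 0.62 [ 0.502 -0.1    0.09 ] [0.084 0.09  0.095]
top middle_lid 0.59 [ 0.506 -0.329  0.089] [0.084 0.089 0.095]
top narrow_lid 0.94 [0.461 0.339 0.11 ] [0.091 0.11  0.128]
top narrow_lid 0.92 [0.449 0.706 0.089] [0.083 0.089 0.095]
scene wide_lid 0.83 [ 0.5   -0.324  0.09 ] [0.086 0.09  0.093]
scene middle_lid 0.74 [ 0.497 -0.098  0.09 ] [0.085 0.09  0.093]
scene middle_lid 0.72 [0.464 0.342 0.109] [0.015 0.109 0.128]
scene narrow_lid 0.82 [0.456 0.346 0.111] [0.089 0.111 0.129]
scene narrow_lid 0.64 [0.444 0.71  0.09 ] [0.084 0.09  0.092]
```

View pics/scene4.png

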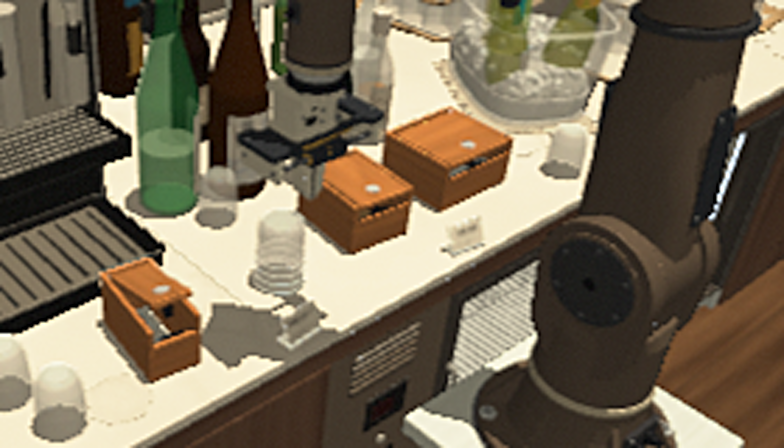

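View pics/top4.png

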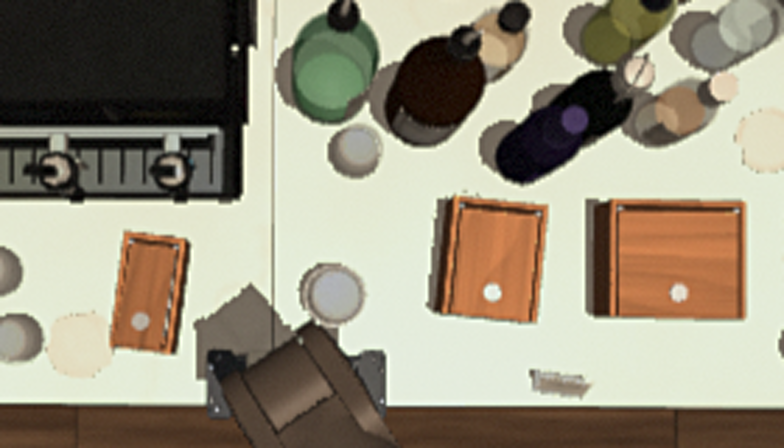

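The narrow lid stands ajar at (160,290) in the scene zoom. The wide lid at (450,150) and the middle lid at (360,185) are flush, and the arm is clear of everything.

```bash
python3 -c "
from cell import workorder;print(workorder.sign_off())"
```

```text
the job is handed in; nothing more can be done
None
```

The wide napkin box is shut and latched, the narrow straw box stands ajar, and the middle coaster box was never touched. I handed the job in at about 11 s on the robot's clock; the hand-in gives no verdict.

- **Wide box:** I pressed its lid down with closed fingers to the rigid stop, at 0.081 m with about 19 N, and let go.
- **Narrow box:** I pressed its lid the same way, at 0.081 m with about 17 N, and it sprang open on release.
- **Last checks:** Both cameras show the wide and middle lids level at about 0.090 m. The narrow lid slopes from about 0.09 to 0.128 m, which matches fully ajar. The arm was clear at 0.23 m with no notable force on it.
- **Disagreements:** The networks sometimes gave one box another's name, and also reported the black look-alike as the narrow lid. I told the boxes apart by position and picture. No check failed.

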